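Shut and latch the alarm enclosure

ROBOT

A 7-joint arm with a two-finger parallel gripper is mounted at the origin on the work surface. World frame = base frame: x ahead of the robot, y to its left, z up, the work surface at z = 0. Lengths are in mm, angles in rad, forces in N, time in s.
With the tool pointing down it reaches from about 400 to 900 mm from the base axis. Payload 5.5 kg.
Tool frame: the origin (TCP) lies between the finger pads; the fingertips stand 22 mm ahead of it and the grasp point (between the pads) lies 3 mm ahead of it (r.nose_length is the distance from the TCP to the fingertips, in mm); x points along the fingers, y is the direction in which the jaws open and shut, and the axes are right-handed (so a half turn about x gives the same grasp; the last joint's range is limited). The gripper opens to 85 mm and grips with 20 to 120 N. Pads are 22 mm wide; open, the fingers measure 114 mm over their backs; the gripper's body (76 mm by 85 mm) begins 54 mm behind the grasp point. The pads swing forward as they close: fully open they stand 13 mm farther back than shut.
Start: joints at [1.51, 0.501, -0.427, 1.55, 0.221, 1.138, -0.21], TCP at [206.844, -616.21, 253.31] pointing down, gripper open.
Joint ranges: [-2.88, 2.88], [-0.31, 2.03], [-1.54, 1.56], [0.2, 2.42], [-1.41, 4.55], [0.19, 2.02], [-2.57, 2.57]. Speed limits (rad/s): [2.57, 2.57, 3.14, 3.14, 3.14, 3.14, 3.14].

INTERFACE

Orientations are given as a unit quaternion [w, x, y, z].
In Python, from cell import r gives the robot as it stands. The module is installed in compiled form; this text tells all that it offers.
- The arm moves only by the tool step_arm, never from a script. Its argument "plan" is a list of rows, each a list of 3 entries, a list of its own where there are three numbers: the turn, a rotation vector about the tool's x, y, z in rad, then the shift along the tool's x, y, z in cm, then the opening, from 0 (shut) to 1 (fully open). A call has 1 to 5 rows; each row is the pose to reach, as a shift and turn from the pose measured when the call began, along the tool's axes at that moment; what a row does not reach only later rows make up. A row lasts 1/12 s, in which the tool goes at most 41.7 mm and 7.16 degrees, less where a joint would pass 70% of its speed; a pose out of reach is approached as far as the arm can. A call with a gripper value outside its range is refused whole. The fingers move at their own pace and stop on an object; "squeeze" is the grip in N (left out, the last holds). Time passes only in rows, so rows that repeat a pose let the fingers close. It gives the time, the measured TCP pose, the force and the opening at its end, in the units of the state.
- r.read_state(): the state, without advancing time (a new reading comes with each control period).
- r.capture(name): name is "scene" or "top" or "wrist"; returns a dict with "frame" (420x560x3 uint8, red, green, blue), "fx", "fy", "cx", "cy" (pixels), "rvec" (rotation vector, rad) and "tvec" (3), from world to camera coordinates, as OpenCV has them. Camera axes: x right, y down, z forward; pixel columns grow to the right and rows downward; lengths in mm; the calibration is good to about 2 mm. The wrist camera is an equidistant fisheye: a pixel r from the principal point sees the ray r / f radians off the axis. A picture is of the moment at which its call begins. There is no depth.
- r.close_job(): hands the job in, once; it reports no verdict.
The state is a dict: "clock": time; "qpos": joint angles; "qd": joint speeds; "joint_efforts": joint torques, N m; "tool_pos": TCP position; "ee_rot": TCP orientation; "ft_force": force on the tool from outside, world axes, zero at the start; "torque": the same for the moment, N m; "finger_gap": opening from 0.0 (shut) to 1.0 (fully open).
Only numpy, scipy, OpenCV 4.12 (cv2) and the standard library are available. Lean on these libraries where they do the work, as an engineer would, in place of code of your own. Each camera call takes 0.05 s, during which the arm holds its last target. There are 200 camera calls.

TASK

Shut the lid of the white enclosure, then press its wing-shaped fastener down against its spring until it bottoms softly, turn it a quarter turn clockwise and let go so that it catches. Press with no more than about 25 newtons and never force the turn (it goes easily once the fastener is right down), and leave the things lying beside the enclosure alone.

Things in the scene. Friction and masses are not known exactly. Their poses are not given: they have to be found in the camera images.
- box: White metal enclosure base fixed to the bench, 220 (its x) x 240 (its y) x 75 mm high, open on top. Origin: centre of its underside on the bench; z up. The lid's hinge runs along y over its +x edge, the side away from the robot. Two thin screw ears stick out 30 mm at the middle of its y sides.
- lid_hinge (a point): Point on the hinge axis, at the middle of the box's far top edge (box x = +110 mm, z = 75 mm).
- lid_edge (a point): Middle of the lid's free edge, on its top face: 220 mm from the hinge axis; with the lid shut it lies at box x = -110 mm, z = 81 mm.
- lid (a joint): Lid angle, rad: 0 shut, positive open (free edge up), starts 0.35 to 0.8. White flat lid 220 x 240 x 6 mm, 0.45 kg. Its hinge is stiff, so it stays where it is left, and it takes a few newtons to push it down. Shut, its top face is 81 mm above the bench.
- wing (a point): On the axis of the fastener head that sits in the lid 185 mm from the hinge axis, midway across. Head: black upright wing 40 long, 10 thick, 26 mm high, on a round metal flange 44 mm across, 5 thick. The point lies 14 mm above the flange's top, 12 below the wing's top; lid shut, head up: 125 mm above the bench. x along the wing (unlocked: along the box's x; locked: across), z outward along the axis.
- press (a joint): Stroke of the head, m: 0 up, grows downward. Spring: 6 N plus 0.1 N per mm. The cam at its foot cannot turn in its slot; it comes free after a stroke of 4.5 to 20.5 mm, different each time and not visible from outside; 1 mm deeper it meets a rubber pad of about 16 N per mm. Turned and let go, the head rises some 3 to 4 mm and stays caught, 2.5 to 18.5 mm below its up position.
- pad (a joint): How far the rubber pad inside, under the fastener's foot, is squashed, m: 0 until the foot reaches it, then 1 mm per 16 N. At 1.15 mm (about 25 N on the head in all) it is pressed too hard. Hidden from view.
- turn (a joint): How far the fastener's shaft and cam are turned, rad, clockwise seen from above: about 0 unlocked (0 to 0.06 at the start, with play up to 0.12), 1.57 locked, with an end stop at 1.62. It turns easily, but only while pressed right down; let go near 1.57, the cam springs up into a notch and is caught, within about 0.15 rad.
- twist (a joint): How far the wing is wound up ahead of its slightly springy shaft, rad, clockwise positive: about 0 while it turns freely, grows 0.1 rad per 0.175 N m when the cam is blocked by its slot or end stop. Beyond 0.2 rad (0.35 N m) either way the fastener has been forced.
- tape: Roll of tape lying flat, 68 mm across, 19 mm high; bystander. Origin: centre of its underside.
- adapter: Black power brick 115 x 50 x 30 mm; bystander. Origin: centre of its underside, long axis x.
- mouse: Black computer mouse 105 x 60 x 36 mm; bystander. Origin: centre of its underside, long axis x.

How it is judged (in metres and radians):
On the way, in this order (a step that is already met when the one before it is completed fails the run):
1. the lid is shut (value of joint lid below 0.02 rad), for 0.2 s.
2. the fastener is turned a quarter turn while down (value of joint turn above 1.38 rad and value of joint press above 0.0015 m and value of joint lid below 0.02 rad), for 0.2 s.
At the end, for the whole second after the job is handed in: The lid is shut (within 0.02 rad), the fastener is turned past 1.38 rad and, let go and at rest, is held down by its catch (more than 1.5 mm below its up position) (all of step 2 and velocity of joint turn between -0.05 and 0.05 rad/s and velocity of joint press between -0.005 and 0.005 m/s); the robot touches nothing.
It fails at once if the fastener was pressed too hard (over about 25 N) (value of joint pad above 0.00115 m).
It fails at once if the fastener was twisted by force (over about 0.35 N m) (value of joint twist above 0.2 rad or value of joint twist below -0.2 rad).
It fails at once if the tape roll was moved more than 20 mm (distance of tape from where it was at the start of the episode above 0.02 m).
It fails at once if the power brick was moved more than 20 mm (distance of adapter from where it was at the start of the episode above 0.02 m).
It fails at once if the mouse was moved more than 20 mm (distance of mouse from where it was at the start of the episode above 0.02 m).
It also fails if it takes over 58 s, if anything falls off the work surface, if the arm or the gripper's body presses on something with over 40 N, if the wrist force passes 120 N, or if a joint passes its speed limit or range.

## Working session

There is one attempt and no reset: what is moved stays moved. The work goes in short steps, Python scripts to look and compute and a tool call to move; the robot and the scene stay as the last step left them, time stands still between calls to the robot, and variables do not carry over. Pictures are saved under pics/ and viewed, about 8 in all and at most 12, crops included, and the job is handed in when it is done.

Besides the shell and the picture viewer there is one more tool, called after "Emit:" by a JSON object that holds its "fn" and its "kwargs", one argument or row to a line. step_arm: Moves the arm, as the interface text tells. Its arguments: {"type":"object","properties":{"plan":{"type":"array"},"squeeze":{"type":"number"}},"required":["plan"]}

```bash
mkdir -p pics
cat > h.py <<'E'
import numpy as np, cv2
from scipy.spatial.transform import Rotation as R
from cell import r
def cam(n):
    c=r.capture(n); c['R']=cv2.Rodrigues(np.array(c['rvec'],float))[0]; c['t']=np.array(c['tvec'],float).ravel()
    return c
def save(c,f): cv2.imwrite('pics/'+f,c['frame'][:,:,::-1])
def ray(c,u,v,fish=False):
    x=(u-c['cx'])/c['fx'];y=(v-c['cy'])/c['fy']
    if fish:
        th=np.hypot(x,y); d=np.array([x/th*np.sin(th),y/th*np.sin(th),np.cos(th)]) if th>1e-9 else np.array([0,0,1.])
    else: d=np.array([x,y,1.])
    return -c['R'].T@c['t'], c['R'].T@(d/np.linalg.norm(d))
def onz(c,u,v,z,fish=False):
    o,d=ray(c,u,v,fish); return o+d*(z-o[2])/d[2]
def proj(c,p):
    q=c['R']@np.array(p,float)+c['t']; return c['fx']*q[0]/q[2]+c['cx'],c['fy']*q[1]/q[2]+c['cy']
def tri(c1,p1,c2,p2):
    o1,d1=ray(c1,*p1);o2,d2=ray(c2,*p2)
    s=np.linalg.lstsq(np.c_[d1,-d2],o2-o1,rcond=None)[0]
    a=o1+s[0]*d1;b=o2+s[1]*d2; return (a+b)/2,np.linalg.norm(a-b)
def tool():
    s=r.read_state(); q=s['ee_rot']; return np.array(s['tool_pos']),R.from_quat([q[1],q[2],q[3],q[0]]),s
E
python3 - <<'E'
from h import *
cs,ct=cam('scene'),cam('top')
cv2.imwrite('pics/a.png',np.hstack([cs['frame'],ct['frame']])[:,:,::-1][:, :])
save(cs,'s1.png');save(ct,'t1.png')
for c in(cs,ct): print(c['fx'],c['cx'],c['cy'],-c['R'].T@c['t'],c['R'][2])
p,q,s=tool();print(p,q.as_matrix(),s)
E
```

```text
383.89702199980024 276.83528714659906 213.94188485603016 [1237.46738321   77.39673096  711.4328983 ] [-0.72926873 -0.04314816 -0.68286555]
430.0644145014039 273.82797073956743 211.24252880122253 [438.50178785  50.37745696 989.37088709] [ 0.15541451 -0.01251289 -0.98777009]
[ 206.55371146 -615.68343089  252.36473524] [[-5.26305706e-04  3.18169053e-01 -9.48033848e-01]
 [ 1.69525775e-03 -9.48032333e-01 -3.18169485e-01]
 [-9.99998425e-01 -1.77461615e-03 -4.04237270e-05]] {'clock': 0.1, 'qpos': array([ 1.51022148,  0.50175222, -0.42678752,  1.55133997,  0.2208064 ,
        1.13832827, -0.21030921]), 'qd': array([ 0.0013758 , -0.00131957, -0.00037746, -0.0019454 , -0.00144564,
       -0.00031941,  0.00074392]), 'joint_efforts': array([-1.15026603e-02, -5.70806730e+01, -5.83889857e+00, -2.81740415e+01,
        1.04662965e-02,  5.62001980e-03, -1.72056127e-05]), 'tool_pos': array([ 206.55371146, -615.68343089,  252.36473524]), 'ee_rot': array([-0.11335887, -0.69777261, -0.11460192,  0.69794667]), 'ft_force': array([-0.06869023,  0.13875814,  0.13027078]), 'torque': array([-0.02811928,  0.01447661,  0.04205883]), 'finger_gap': 1.0005952673426282}
```

View pics/s1.png

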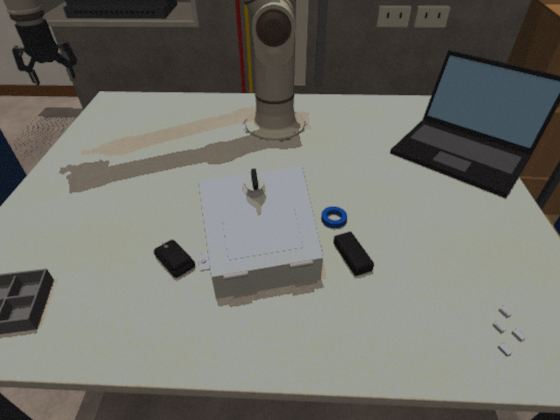

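View pics/t1.png

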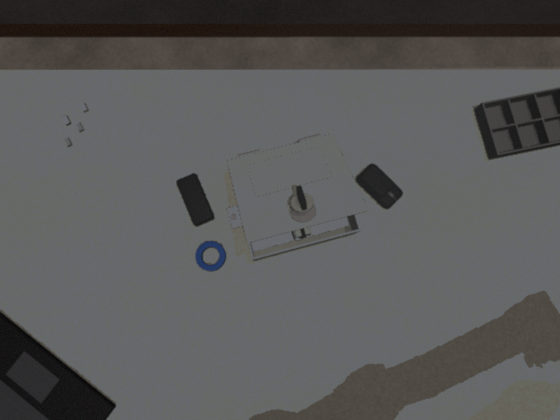

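The scene view shows the box with the lid partly open and the wing near (254,185). The top view shows the near rim from (253,258) to (357,232) and the wing at (301,203). Next I'll zoom in on both.

Run:
```python
from h import *
a=cv2.imread('pics/t1.png')[120:270,220:380]; b=cv2.imread('pics/s1.png')[155:300,185:335]
a=cv2.convertScaleAbs(a,alpha=1.6)
A=cv2.resize(a,None,fx=2.5,fy=2.5,interpolation=2);B=cv2.resize(b,None,fx=2.5,fy=2.5,interpolation=2)
H=max(len(A),len(B));im=np.zeros((H,A.shape[1]+B.shape[1],3),np.uint8);im[:len(A),:A.shape[1]]=A;im[:len(B),A.shape[1]:]=B
cv2.imwrite('pics/z1.png',im);print(im.shape)
c=cam('top')
for p,z in [((253,258),75),((357,232),75),((229,164),81),((330,136),81)]: print(p,onz(c,*p,z).round(1))
```

```text
(375, 775, 3)
(253, 258) [482.5  83.5  75. ]
(357, 232) [ 536.6 -139.    75. ]
(229, 164) [685.8 135.6  81. ]
(330, 136) [748.6 -85.9  81. ]
```

View pics/z1.png

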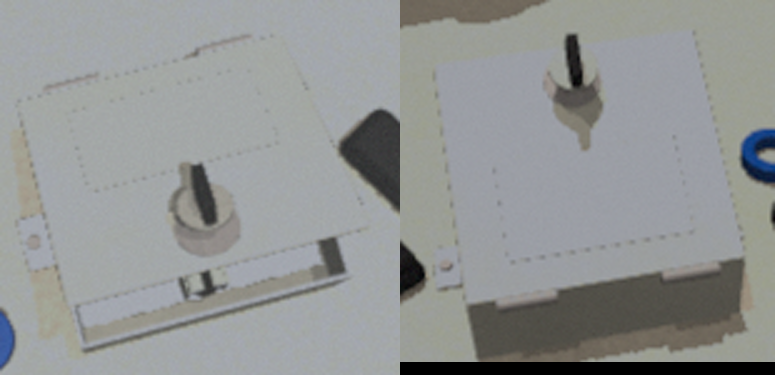

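Run:
```python
from h import *
t,s=cam('top'),cam('scene')
T=lambda x,y:(220+(x+.5)/2.5-.5,120+(y+.5)/2.5-.5)
S=lambda x,y:(185+(x-400+.5)/2.5-.5,155+(y+.5)/2.5-.5)
P={}
for n,a,b in [('FL+',(20,100),(742,255)),('FR-',(275,38),(468,303)),('NL+',(78,305),(693,32)),('NR-',(365,230),(435,68)),('wingtopfar',(190,165),(574,88)),('wingtopnear',(211,222),(572,35))]:
    P[n],e=tri(t,T(*a),s,S(*b));print(n,P[n].round(1),round(e,1))
d=lambda a,b:np.linalg.norm(P[a]-P[b])
print(d('FL+','FR-'),d('NL+','NR-'),d('FL+','NL+'),d('FR-','NR-'))
a=onz(t,*T(83,350),75);b=onz(t,*T(347,275),75);print(a,b,np.linalg.norm(a-b))
h=(P['FL+']+P['FR-'])/2;n=(P['NL+']+P['NR-'])/2;u=n-h
print('hinge',h,'edge',n,'angle',np.arctan2(u[2],np.hypot(u[0],u[1])))
for v in (a-b,P['FL+']-P['FR-'],P['NL+']-P['NR-']): print('yaw',np.arctan2(-v[0],v[1]))
print('yaw', np.arctan2(-u[1],-u[0]))
```

```text
FL+ [695.3 139.2  81.7] 1.5
FR- [752.7 -86.7  77. ] 1.6
NL+ [508.1  89.  178.6] 10.5
NR- [ 565.2 -137.4  174.3] 1.4
wingtopfar [612.6  -4.  194.1] 5.3
wingtopnear [565.1 -13.3 214.6] 2.9
233.1665568186448 233.44877046679352 216.68612162400188 217.2216739993217
[478.88041398  83.68909391  75.        ] [ 541.51387523 -142.41190628   75.        ] 234.61588342344342
hinge [723.95657376  26.26924226  79.34759686] edge [536.62721996 -24.19607863 176.45542479] angle 0.4640760211495913
yaw 0.2702389542766605
yaw 0.24880188780595588
yaw 0.24710952065993036
yaw 0.2631465107634628
```

Yaw is about 0.255, the lid angle is about 0.46, and the sizes agree with those given. I'll approach a point on the lid beside the wing with the gripper closed.

```bash
cat >> h.py <<'E'
def to(P,yaw=None):
    p,q,s=tool(); print('t',round(s['clock'],2),'p',p.round(1),'F',s['ft_force'].round(1),'M',s['torque'].round(2),'gap',round(s['finger_gap'],3))
    print('shift cm',(q.inv().apply(np.array(P)-p)/10).round(2))
    if yaw is not None:  # tool y = (sin yaw,-cos yaw), tool x down
        Rt=np.c_[[0,0,-1],[np.sin(yaw),-np.cos(yaw),0],[-np.cos(yaw),-np.sin(yaw),0]]
        print('turn',(q.inv()*R.from_matrix(Rt)).as_rotvec().round(3), 'q7',s['qpos'][6].round(3))
E
python3 -c "
from h import *
to([566,-77,290],.255);to([566,-77,196])"
```

```text
t 0.25 p [ 206.7 -615.9  252.8] F [-0.2  0.7 -0.2] M [0.05 0.03 0.08] gap 0.995
shift cm [ -3.68 -39.66 -51.21]
turn [ 0.069 -0.     0.001] q7 -0.21
t 0.25 p [ 206.7 -615.9  252.8] F [-0.2  0.7 -0.2] M [0.05 0.03 0.08] gap 0.995
shift cm [  5.72 -39.65 -51.21]
```

Emit:
{"fn": "step_arm", "kwargs": {
  "plan": [
    [[0.07, 0, 0], [-3.7, -39.7, -51.2], 0],
    [[0.07, 0, 0], [-3.7, -39.7, -51.2], 0],
    [[0.07, 0, 0], [-3.7, -39.7, -51.2], 0],
    [[0.07, 0, 0], [-3.7, -39.7, -51.2], 0],
    [[0.07, 0, 0], [-3.7, -39.7, -51.2], 0]
  ]
}}

```text
clock: 0.67
tool_pos: [322.8, -441.2, 265.2]
ee_rot: [-0.089, -0.701, -0.09, 0.701]
ft_force: [0.6, 0.8, 0.0]
finger_gap: 0.298
```

```bash
python3 -c "
from h import *
to([566,-77,290],.255)"
```

```text
t 0.67 p [ 322.8 -441.2  265.2] F [0.6 0.8 0. ] M [ 0.03 -0.1   0.01] gap 0.298
shift cm [ -2.46 -29.16 -32.68]
turn [-0.001  0.     0.001] q7 -0.575
```

Emit:
{"fn": "step_arm", "kwargs": {
  "plan": [
    [[0, 0, 0], [-2.5, -29.2, -32.7], 0],
    [[0, 0, 0], [-2.5, -29.2, -32.7], 0],
    [[0, 0, 0], [-2.5, -29.2, -32.7], 0],
    [[0, 0, 0], [-2.5, -29.2, -32.7], 0],
    [[0, 0, 0], [-2.5, -29.2, -32.7], 0]
  ]
}}

```text
clock: 1.08
tool_pos: [438.0, -268.1, 277.5]
ee_rot: [-0.089, -0.701, -0.089, 0.701]
ft_force: [0.4, -0.0, 0.4]
finger_gap: -0.004
```

```bash
python3 -c "
from h import *
to([566,-77,290],.255)"
```

```text
t 1.08 p [ 438.  -268.1  277.5] F [ 0.4 -0.   0.4] M [-0.02 -0.07 -0.02] gap -0.004
shift cm [ -1.25 -15.29 -17.18]
turn [-0.002  0.     0.   ] q7 -0.97
```

Emit:
{"fn": "step_arm", "kwargs": {
  "plan": [
    [[0, 0, 0], [-1.2, -15.3, -17.2], 0],
    [[0, 0, 0], [-1.2, -15.3, -17.2], 0],
    [[0, 0, 0], [-1.2, -15.3, -17.2], 0],
    [[0, 0, 0], [-1.2, -15.3, -17.2], 0],
    [[0, 0, 0], [-1.2, -15.3, -17.2], 0]
  ]
}}

```text
clock: 1.5
tool_pos: [553.6, -95.3, 288.5]
ee_rot: [0.089, 0.702, 0.089, -0.701]
ft_force: [0.2, -1.6, -0.1]
finger_gap: -0.003
```

Emit:
{"fn": "step_arm", "kwargs": {
  "plan": [
    [[0, 0, 0], [-0.1, -1.6, -1.8], 0],
    [[0, 0, 0], [3, -1.6, -1.8], 0],
    [[0, 0, 0], [7, -1.6, -1.8], 0]
  ]
}}

```text
clock: 1.75
tool_pos: [571.1, -72.0, 221.4]
ee_rot: [0.092, 0.704, 0.09, -0.698]
ft_force: [-0.3, -1.4, 0.3]
finger_gap: -0.002
```

```bash
python3 -c "
from h import *
to([566,-77,190],.255)
to([545.5,-82.2,103],.255)"
```

```text
t 1.75 p [571.1 -72.  221.4] F [-0.3 -1.4  0.3] M [-0.05  0.    0.04] gap -0.002
shift cm [3.14 0.34 0.65]
turn [ 0.003 -0.009 -0.003] q7 -1.505
t 1.75 p [571.1 -72.  221.4] F [-0.3 -1.4  0.3] M [-0.05  0.    0.04] gap -0.002
shift cm [11.82  0.29  2.84]
turn [ 0.003 -0.009 -0.003] q7 -1.505
```

Emit:
{"fn": "step_arm", "kwargs": {
  "plan": [
    [[0, 0, 0], [2, 0.3, 0.6], 0],
    [[0, 0, 0], [4, 0.3, 0.9], 0],
    [[0, 0, 0], [6, 0.3, 1.6], 0],
    [[0, 0, 0], [7.5, 0.3, 2.1], 0],
    [[0, 0, 0], [9, 0.3, 2.5], 0]
  ]
}}

```text
clock: 2.17
tool_pos: [548.2, -81.4, 130.3]
ee_rot: [0.091, 0.704, 0.09, -0.698]
ft_force: [0.2, 0.1, 0.7]
finger_gap: -0.001
```

Emit:
{"fn": "step_arm", "kwargs": {
  "plan": [
    [[0, 0, 0], [1, 0, 0.2], 0],
    [[0, 0, 0], [1.6, 0, 0.3], 0],
    [[0, 0, 0], [2.1, 0, 0.3], 0],
    [[0, 0, 0], [2.4, 0, 0.3], 0]
  ]
}}

```text
clock: 2.5
tool_pos: [545.7, -82.1, 106.0]
ee_rot: [0.091, 0.704, 0.09, -0.698]
ft_force: [-0.1, -0.0, 0.5]
finger_gap: 0.003
```

```bash
python3 -c "
from h import *
to([545.5,-82.2,103],.255)"
```

```text
t 2.5 p [545.7 -82.1 106. ] F [-0.1 -0.   0.5] M [-0.02  0.08 -0.01] gap 0.003
shift cm [0.3  0.   0.02]
turn [ 0.003 -0.009 -0.003] q7 -1.58
```

No contact force has registered, so I'll look.

Run:
```python
from h import *
t,s=cam('top'),cam('scene')
a=t['frame'][100:300,180:420,::-1];b=s['frame'][130:310,160:360,::-1]
a=cv2.convertScaleAbs(a,alpha=1.6)
A=cv2.resize(a,(480,400));B=cv2.resize(b,(440,396))
im=np.zeros((400,920,3),np.uint8);im[:,:480]=A;im[:396,480:]=B
cv2.imwrite('pics/z2.png',cv2.resize(im,(800,348)))
```

```text
(no output)
```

View pics/z2.png

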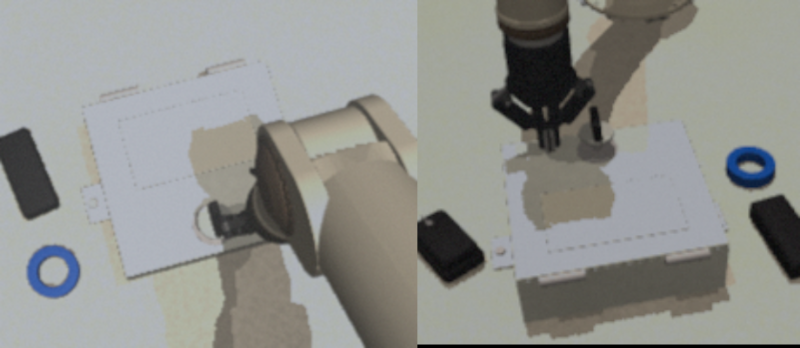

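The lid has followed the fingers and looks nearly shut. I'll press the last few mm.

Emit:
{"fn": "step_arm", "kwargs": {
  "plan": [
    [[0, 0, 0], [0.2, 0, 0], 0],
    [[0, 0, 0], [0.4, 0, 0], 0],
    [[0, 0, 0], [0.5, 0, 0], 0]
  ]
}}

```text
clock: 2.85
tool_pos: [546.7, -82.0, 103.0]
ee_rot: [0.092, 0.705, 0.09, -0.698]
ft_force: [-6.9, -0.4, 22.9]
finger_gap: 0.0
```

Emit:
{"fn": "step_arm", "kwargs": {
  "plan": [
    [[0, 0, 0], [0, 0, 0], 0],
    [[0, 0, 0], [0, 0, 0], 0],
    [[0, 0, 0], [0, 0, 0], 0]
  ]
}}

```text
clock: 3.1
tool_pos: [547.0, -82.0, 103.2]
ee_rot: [0.092, 0.705, 0.09, -0.697]
ft_force: [0.6, -0.4, 1.0]
finger_gap: -0.0
```

Emit:
{"fn": "step_arm", "kwargs": {
  "plan": [
    [[0, 0, 0], [-3, 0, 0], 0],
    [[0, 0, 0], [-7, 0, 0], 0],
    [[0, 0, 0], [-11, 2, 3], 1],
    [[0, 0, 0], [-13, 4, 7], 1],
    [[0, 0, 0], [-13, 4, 10], 1]
  ]
}}

```text
clock: 3.52
tool_pos: [465.8, -145.9, 234.8]
ee_rot: [0.093, 0.708, 0.089, -0.695]
ft_force: [-0.4, -1.8, 0.0]
finger_gap: 0.419
```

Run:
```python
from h import *
to([545,-20.4,200],.255+np.pi)
t,s=cam('top'),cam('scene')
a=t['frame'][120:270,210:370,::-1];b=s['frame'][140:290,180:330,::-1]
a=cv2.convertScaleAbs(a,alpha=1.6)
im=np.hstack([a,b]);cv2.imwrite('pics/z3.png',cv2.resize(im,None,fx=2.5,fy=2.5,interpolation=2))
```

```text
t 3.52 p [ 465.8 -145.9  234.8] F [-0.4 -1.8  0. ] M [-0.11 -0.04 -0.05] gap 0.419
shift cm [  3.58 -10.13 -10.8 ]
turn [-3.138  0.013 -0.027] q7 -1.251
```

View pics/z3.png

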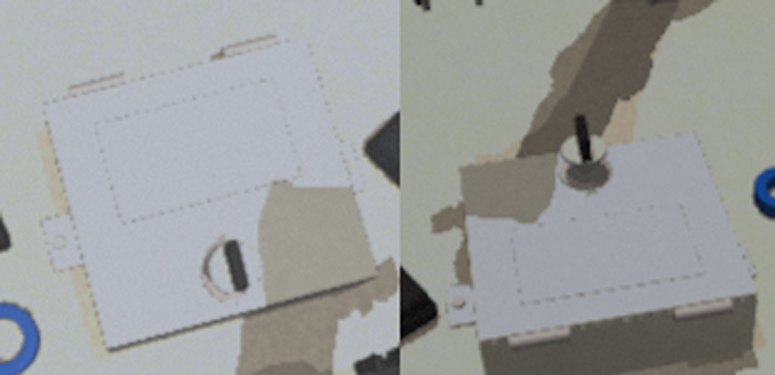

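Emit:
{"fn": "step_arm", "kwargs": {
  "plan": [
    [[-0.12, 0, 0], [1, -3, -3], 1],
    [[-0.24, 0, 0], [0, -6, -6], 1],
    [[-0.36, 0, 0], [0, -8, -8], 1],
    [[-0.48, 0, 0], [0, -10, -10.8], 1],
    [[-0.6, 0, 0], [0, -10.1, -10.8], 1]
  ]
}}

```text
clock: 4.03
tool_pos: [541.2, -17.0, 232.9]
ee_rot: [0.298, 0.646, 0.293, -0.638]
ft_force: [1.0, -0.3, 0.4]
finger_gap: 1.001
```

Emit:
{"fn": "step_arm", "kwargs": {
  "plan": [
    [[-0.12, 0, 0], [0, 0, 0], 1],
    [[-0.24, 0, 0], [0, 0, 0], 1],
    [[-0.36, 0, 0], [0, 0, 0], 1],
    [[-0.48, 0, 0], [0, 0, 0], 1],
    [[-0.6, 0, 0], [0, 0, 0], 1]
  ]
}}

```text
clock: 4.45
tool_pos: [541.1, -16.6, 232.4]
ee_rot: [0.477, 0.528, 0.471, -0.522]
ft_force: [0.7, -0.5, 0.3]
finger_gap: 0.997
```

Emit:
{"fn": "step_arm", "kwargs": {
  "plan": [
    [[-0.12, 0, 0], [0, 0, 0], 1],
    [[-0.24, 0, 0], [0, 0, 0], 1],
    [[-0.36, 0, 0], [0, 0, 0], 1],
    [[-0.48, 0, 0], [0, 0, 0], 1],
    [[-0.6, 0, 0], [0, 0, 0], 1]
  ]
}}

```text
clock: 4.87
tool_pos: [541.1, -16.4, 232.0]
ee_rot: [0.613, 0.361, 0.605, -0.357]
ft_force: [-0.1, 0.6, -0.2]
finger_gap: 1.003
```

Emit:
{"fn": "step_arm", "kwargs": {
  "plan": [
    [[-0.12, 0, 0], [0, 0, 0], 1],
    [[-0.24, 0, 0], [0, 0, 0], 1],
    [[-0.36, 0, 0], [0, 0, 0], 1],
    [[-0.48, 0, 0], [0, 0, 0], 1],
    [[-0.6, 0, 0], [0, 0, 0], 1]
  ]
}}

```text
clock: 5.28
tool_pos: [541.1, -16.2, 231.5]
ee_rot: [0.693, 0.162, 0.684, -0.16]
ft_force: [0.7, -0.8, -0.4]
finger_gap: 0.999
```

Run:
```python
from h import *
t=cam('top')
T=lambda x,y:(210+(x+.5)/2.5-.5,120+(y+.5)/2.5-.5)
C=[onz(t,*T(*p),81)[:2] for p in [(45,103),(305,38),(108,350),(378,275)]]
fl,fr,nl,nr=C;print(np.array(C).round(1),np.linalg.norm(fl-fr),np.linalg.norm(nl-nr),np.linalg.norm(fl-nl),np.linalg.norm(fr-nr))
h=(fl+fr)/2;n=(nl+nr)/2;u=(h-n)/np.linalg.norm(h-n)
print('wing',h-185*u,n+35*u,'yaw',np.arctan2(u[1],u[0]))
to([545,-20.4,200],.255+np.pi)
```

```text
[[ 692.7  138.5]
 [ 751.1  -89.7]
 [ 478.6   83.5]
 [ 540.8 -146.3]] 235.6110848285332 238.00952539165397 221.0992145620934 217.78690430387678
wing [543.02156759 -22.64135799] [543.56336693 -22.49890058] yaw 0.2571142033362486
t 5.33 p [541.  -16.3 231.3] F [0.  0.1 0.2] M [-0.01  0.04 -0.03] gap 0.997
shift cm [ 3.13 -0.21  0.5 ]
turn [-0.709  0.012 -0.002] q7 0.542
```

Emit:
{"fn": "step_arm", "kwargs": {
  "plan": [
    [[-0.12, 0, 0], [0, -0.2, 0.5], 1],
    [[-0.24, 0, 0], [0, -0.2, 0.5], 1],
    [[-0.36, 0, 0], [0, -0.2, 0.5], 1],
    [[-0.48, 0, 0], [0, -0.2, 0.5], 1],
    [[-0.6, 0.01, 0], [0, -0.2, 0.5], 1]
  ]
}}

```text
clock: 5.75
tool_pos: [544.4, -20.1, 230.9]
ee_rot: [0.706, -0.052, 0.705, 0.053]
ft_force: [-0.2, -0.4, -0.8]
finger_gap: 0.999
```

Emit:
{"fn": "step_arm", "kwargs": {
  "plan": [
    [[-0.11, 0, 0], [0, 0, 0], 1],
    [[-0.11, 0, 0], [0, 0, 0], 1]
  ]
}}

```text
clock: 5.92
tool_pos: [544.3, -20.0, 230.2]
ee_rot: [0.701, -0.091, 0.701, 0.093]
ft_force: [0.9, 0.6, 0.1]
finger_gap: 0.998
```

Run:
```python
from h import *
to([543.5,-22,190],.255+np.pi)
w=cam('wrist');save(w,'w1.png');print(-w['R'].T@w['t'],w['R'][2],w['fx'])
```

```text
t 5.92 p [544.3 -20.  230.2] F [0.9 0.6 0.1] M [-0.04 -0.02  0.01] gap 0.998
shift cm [ 4.01 -0.19 -0.14]
turn [ 0.005  0.001 -0.003] q7 1.163
[469.00132024 -40.18388647 349.79382513] [ 0.29160741  0.08178039 -0.95303572] 325.19226210127806
```

View pics/w1.png

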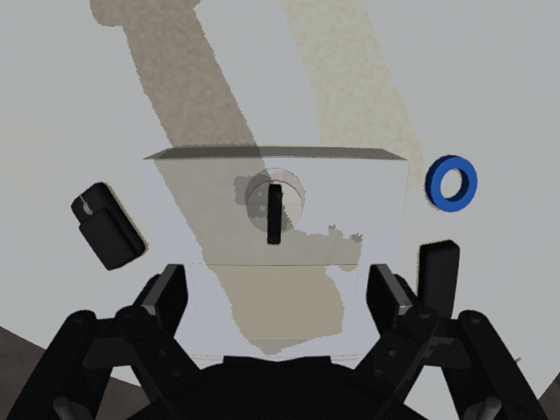

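The wrist view shows the wing at columns 268–282, rows 184–244, roughly midway between the pads. Next I'll measure its axis.

Run:
```python
from h import *
w=cam('wrist');g=w['frame'].max(2)
m=np.zeros_like(g);m[175:255,250:300]=(g[175:255,250:300]<60)
n,l,st,ce=cv2.connectedComponentsWithStats(m);k=1+st[1:,4].argmax();m=(l==k);print(st[k],ce[k])
ys=np.where(m.any(1))[0]
for z in(111,137):
  for y in (ys[0],ys[0]+6,ys[-1]-20,ys[-1]-3,ys[-1]):
    xs=np.where(m[y])[0];p=[onz(w,u,y,z,True) for u in(xs[0]-.5,xs.mean(),xs[-1]+.5)]
    print(z,y,xs[0],xs[-1],p[1].round(1),'w',np.linalg.norm(p[0]-p[2]).round(1))
# line fit on far half (top face)
pts=[]
for y in range(ys[0]+2,ys[-1]-2):
    xs=np.where(m[y])[0];pts.append(onz(w,xs.mean(),y,137,True)[:2])
pts=np.array(pts);h=len(pts)//2
for q in(pts,pts[h:]):
    d=cv2.fitLine(q.astype(np.float32),2,0,.01,.01).ravel();print('yaw',np.arctan(d[1]/d[0]),d[2:])
to([543.5,-22,190],.255+np.pi)
```

```text
[267 184  15  60 801] [273.84893883 213.22347066]
111 184 270 278 [524.9 -26.  111. ] w 6.8
111 190 268 280 [529.4 -24.9 111. ] w 9.9
111 223 268 280 [555.3 -18.2 111. ] w 10.2
111 240 268 279 [569.4 -15.  111. ] w 9.6
111 243 268 278 [572.1 -14.7 111. ] w 8.8
137 184 270 278 [518.8 -27.5 137. ] w 6.1
137 190 268 280 [522.8 -26.5 137. ] w 8.8
137 223 268 280 [545.9 -20.5 137. ] w 9.1
137 240 268 279 [558.5 -17.7 137. ] w 8.5
137 243 268 278 [560.8 -17.4 137. ] w 7.9
yaw 0.2383068 [538.9323   -22.429993]
yaw 0.2381726 [548.5168   -20.104225]
t 6.02 p [544.3 -19.9 230.5] F [-0.2  1.2 -0.5] M [ 0.05  0.03 -0.02] gap 1.0
shift cm [ 4.05 -0.2  -0.14]
turn [-0.001  0.001 -0.003] q7 1.157
```

```bash
python3 -c "
from h import *
to([543,-21.5,137],.238+np.pi)"
```

```text
t 6.02 p [544.3 -19.9 230.5] F [-0.2  1.2 -0.5] M [ 0.05  0.03 -0.02] gap 1.0
shift cm [ 9.35 -0.15 -0.18]
turn [ 0.016  0.001 -0.003] q7 1.157
```

Emit:
{"fn": "step_arm", "kwargs": {
  "plan": [
    [[0.016, 0, -0.003], [2.5, -0.15, -0.18], 1],
    [[0.016, 0, -0.003], [5, -0.15, -0.18], 1],
    [[0.016, 0, -0.003], [7, -0.15, -0.18], 1],
    [[0.016, 0, -0.003], [8.5, -0.15, -0.18], 1],
    [[0.016, 0, -0.003], [8.5, -0.15, -0.18], 1]
  ]
}}

```text
clock: 6.43
tool_pos: [541.2, -21.9, 142.7]
ee_rot: [0.701, -0.083, 0.703, 0.083]
ft_force: [-0.4, -0.8, -0.1]
finger_gap: 0.999
```

```bash
python3 -c "
from h import *
to([543,-21.5,137],.238+np.pi)
w=cam('wrist');cv2.imwrite('pics/w2.png',cv2.resize(w['frame'][130:420,100:460,::-1],None,fx=2,fy=2))"
```

```text
t 6.43 p [541.2 -21.9 142.7] F [-0.4 -0.8 -0.1] M [-0.02 -0.   -0.02] gap 0.999
shift cm [ 0.57 -0.    0.19]
turn [-0.002 -0.003 -0.   ] q7 1.07
```

View pics/w2.png

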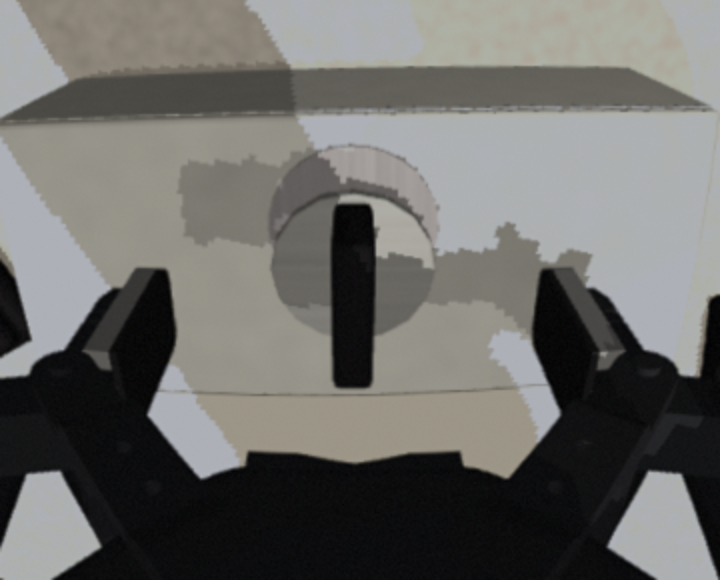

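The wing is centred between the pads (pad edges at 172 and 537, wing middle at 353) and parallel to them. I'll lower and grip.

Emit:
{"fn": "step_arm", "kwargs": {
  "plan": [
    [[0, 0, 0], [0.55, 0, 0.19], 1],
    [[0, 0, 0], [0.55, 0, 0.19], 1]
  ]
}}

```text
clock: 6.65
tool_pos: [544.6, -20.9, 139.3]
ee_rot: [0.702, -0.083, 0.702, 0.083]
ft_force: [-0.0, -0.4, -0.6]
finger_gap: 0.998
```

Emit:
{"fn": "step_arm", "kwargs": {
  "plan": [
    [[0, 0, 0], [0, 0, 0], 0.3],
    [[0, 0, 0], [0, 0, 0], 0.3],
    [[0, 0, 0], [0, 0, 0], 0.25],
    [[0, 0, 0], [0, 0, 0], 0.25],
    [[0, 0, 0], [0, 0, 0], 0.2]
  ],
  "squeeze": 50
}}

```text
clock: 7.07
tool_pos: [544.8, -20.9, 139.6]
ee_rot: [0.702, -0.083, 0.702, 0.083]
ft_force: [1.0, 0.5, 0.7]
finger_gap: 0.302
```

Emit:
{"fn": "step_arm", "kwargs": {
  "plan": [
    [[0, 0, 0], [0, 0, 0], 0.1],
    [[0, 0, 0], [0, 0, 0], 0],
    [[0, 0, 0], [0, 0, 0], 0],
    [[0, 0, 0], [0, 0, 0], 0],
    [[0, 0, 0], [0, 0, 0], 0]
  ]
}}

```text
clock: 7.48
tool_pos: [544.9, -21.2, 139.9]
ee_rot: [0.702, -0.083, 0.702, 0.083]
ft_force: [-0.6, -1.9, 3.6]
finger_gap: 0.103
```

```bash
python3 -c "
from h import *
to([543,-21.5,137],.238+np.pi)"
```

```text
t 7.48 p [544.9 -21.2 139.9] F [-0.6 -1.9  3.6] M [-0.37  0.19 -0.01] gap 0.103
shift cm [ 0.29  0.01 -0.2 ]
turn [-0.003  0.     0.001] q7 1.066
```

Emit:
{"fn": "step_arm", "kwargs": {
  "plan": [
    [[0, 0, 0], [0.1, 0, 0], 0],
    [[0, 0, 0], [0.2, 0, 0], 0],
    [[0, 0, 0], [0.3, 0, 0], 0],
    [[0, 0, 0], [0.4, 0, 0], 0],
    [[0, 0, 0], [0.4, 0, 0], 0]
  ],
  "squeeze": 80
}}

```text
clock: 7.9
tool_pos: [545.0, -21.1, 136.0]
ee_rot: [0.702, -0.083, 0.702, 0.083]
ft_force: [-1.8, -1.5, 5.7]
finger_gap: 0.088
```

```bash
python3 -c "
from h import *
to([544.5,-21.2,137],.238+np.pi)"
```

```text
t 7.9 p [545.  -21.1 136. ] F [-1.8 -1.5  5.7] M [-0.27  0.37  0.02] gap 0.088
shift cm [-0.1   0.   -0.05]
turn [-0.003  0.     0.001] q7 1.062
```

Emit:
{"fn": "step_arm", "kwargs": {
  "plan": [
    [[0, 0, 0], [0.05, 0, 0], 0],
    [[0, 0, 0], [0.1, 0, 0], 0],
    [[0, 0, 0], [0.1, 0, 0], 0]
  ]
}}

```text
clock: 8.15
tool_pos: [545.0, -21.1, 135.3]
ee_rot: [0.702, -0.083, 0.702, 0.083]
ft_force: [-2.7, -1.9, 5.1]
finger_gap: 0.095
```

Emit:
{"fn": "step_arm", "kwargs": {
  "plan": [
    [[0, 0, 0], [0.06, 0, 0], 0],
    [[0, 0, 0], [0.12, 0, 0], 0],
    [[0, 0, 0], [0.12, 0, 0], 0]
  ]
}}

```text
clock: 8.4
tool_pos: [545.0, -21.1, 134.3]
ee_rot: [0.702, -0.083, 0.702, 0.082]
ft_force: [-0.6, -1.8, 5.4]
finger_gap: 0.092
```

Emit:
{"fn": "step_arm", "kwargs": {
  "plan": [
    [[0, 0, 0], [0.07, 0, 0], 0],
    [[0, 0, 0], [0.13, 0, 0], 0],
    [[0, 0, 0], [0.13, 0, 0], 0]
  ]
}}

```text
clock: 8.65
tool_pos: [545.0, -21.1, 133.3]
ee_rot: [0.702, -0.083, 0.702, 0.082]
ft_force: [-1.7, -0.3, 6.5]
finger_gap: 0.094
```

Emit:
{"fn": "step_arm", "kwargs": {
  "plan": [
    [[0, 0, 0], [0.07, 0, 0], 0],
    [[0, 0, 0], [0.13, 0, 0], 0],
    [[0, 0, 0], [0.13, 0, 0], 0]
  ]
}}

```text
clock: 8.9
tool_pos: [545.0, -21.1, 132.3]
ee_rot: [0.702, -0.084, 0.702, 0.082]
ft_force: [-2.2, -2.3, 6.3]
finger_gap: 0.091
```

Emit:
{"fn": "step_arm", "kwargs": {
  "plan": [
    [[0, 0, 0], [0.07, 0, 0], 0],
    [[0, 0, 0], [0.13, 0, 0], 0],
    [[0, 0, 0], [0.13, 0, 0], 0]
  ]
}}

```text
clock: 9.15
tool_pos: [545.0, -21.1, 131.3]
ee_rot: [0.702, -0.084, 0.702, 0.082]
ft_force: [-1.0, -2.0, 5.5]
finger_gap: 0.091
```

Emit:
{"fn": "step_arm", "kwargs": {
  "plan": [
    [[0, 0, 0], [0.07, 0, 0], 0],
    [[0, 0, 0], [0.13, 0, 0], 0],
    [[0, 0, 0], [0.13, 0, 0], 0]
  ]
}}

```text
clock: 9.4
tool_pos: [545.0, -21.1, 130.3]
ee_rot: [0.702, -0.084, 0.702, 0.082]
ft_force: [-1.3, -1.4, 6.4]
finger_gap: 0.096
```

Emit:
{"fn": "step_arm", "kwargs": {
  "plan": [
    [[0, 0, 0], [0.07, 0, 0], 0],
    [[0, 0, 0], [0.13, 0, 0], 0],
    [[0, 0, 0], [0.13, 0, 0], 0]
  ]
}}

```text
clock: 9.65
tool_pos: [545.0, -21.0, 129.3]
ee_rot: [0.702, -0.084, 0.702, 0.082]
ft_force: [-2.2, -1.0, 5.7]
finger_gap: 0.096
```

Emit:
{"fn": "step_arm", "kwargs": {
  "plan": [
    [[0, 0, 0], [0.07, 0, 0], 0],
    [[0, 0, 0], [0.13, 0, 0], 0],
    [[0, 0, 0], [0.13, 0, 0], 0]
  ]
}}

```text
clock: 9.9
tool_pos: [545.0, -21.0, 128.3]
ee_rot: [0.702, -0.084, 0.702, 0.082]
ft_force: [-1.5, -2.0, 6.5]
finger_gap: 0.094
```

Emit:
{"fn": "step_arm", "kwargs": {
  "plan": [
    [[0, 0, 0], [0.07, 0, 0], 0],
    [[0, 0, 0], [0.13, 0, 0], 0],
    [[0, 0, 0], [0.13, 0, 0], 0]
  ]
}}

```text
clock: 10.15
tool_pos: [545.0, -21.0, 127.3]
ee_rot: [0.702, -0.084, 0.702, 0.082]
ft_force: [-2.0, -2.0, 6.6]
finger_gap: 0.093
```

Emit:
{"fn": "step_arm", "kwargs": {
  "plan": [
    [[0, 0, 0], [0.07, 0, 0], 0],
    [[0, 0, 0], [0.13, 0, 0], 0],
    [[0, 0, 0], [0.13, 0, 0], 0]
  ]
}}

```text
clock: 10.4
tool_pos: [545.0, -21.0, 126.3]
ee_rot: [0.702, -0.084, 0.702, 0.082]
ft_force: [-1.7, -1.6, 7.2]
finger_gap: 0.095
```

Emit:
{"fn": "step_arm", "kwargs": {
  "plan": [
    [[0, 0, 0], [0.07, 0, 0], 0],
    [[0, 0, 0], [0.13, 0, 0], 0],
    [[0, 0, 0], [0.13, 0, 0], 0]
  ]
}}

```text
clock: 10.65
tool_pos: [545.1, -20.9, 125.9]
ee_rot: [0.702, -0.084, 0.702, 0.081]
ft_force: [-2.8, -1.8, 11.0]
finger_gap: 0.094
```

Softly bottomed: 11 N, and the last 1.3 mm command moved it only 0.4 mm. I'll try a small clockwise turn.

Emit:
{"fn": "step_arm", "kwargs": {
  "plan": [
    [[0.06, 0, 0], [0.03, 0, 0], 0],
    [[0.12, 0, 0], [0.04, -0.01, 0], 0],
    [[0.15, 0, 0], [0.04, -0.01, 0], 0]
  ]
}}

```text
clock: 10.9
tool_pos: [545.1, -21.0, 126.1]
ee_rot: [0.707, -0.031, 0.706, 0.027]
ft_force: [-2.7, -1.8, 8.3]
finger_gap: 0.091
```

```bash
python3 -c "
from h import *
to([544.5,-21.2,125.6],.238+np.pi)"
```

```text
t 10.9 p [545.1 -21.  126.1] F [-2.7 -1.8  8.3] M [-0.3   0.62 -0.  ] gap 0.091
shift cm [ 0.05 -0.01 -0.06]
turn [-0.156  0.     0.005] q7 0.913
```

Emit:
{"fn": "step_arm", "kwargs": {
  "plan": [
    [[0.05, 0, 0], [0.05, 0, 0], 0],
    [[0.1, 0, 0], [0.07, -0.01, 0], 0],
    [[0.12, 0, 0], [0.07, -0.01, 0], 0]
  ]
}}

```text
clock: 11.15
tool_pos: [545.1, -21.1, 126.1]
ee_rot: [0.707, 0.012, 0.707, -0.016]
ft_force: [-2.4, -1.3, 9.1]
finger_gap: 0.094
```

```bash
python3 -c "
from h import *
to([544.5,-21.2,125.6],.238+np.pi)"
```

```text
t 11.15 p [545.1 -21.1 126.1] F [-2.4 -1.3  9.1] M [-0.28  0.67  0.04] gap 0.094
shift cm [ 0.05 -0.02 -0.06]
turn [-0.278  0.     0.006] q7 0.803
```

It turns freely: 0.28 rad with about 0 N m. I'll keep going.

Emit:
{"fn": "step_arm", "kwargs": {
  "plan": [
    [[0.1, 0, 0], [0.05, 0, 0], 0],
    [[0.2, 0, 0], [0.06, -0.02, 0], 0],
    [[0.3, 0, 0], [0.07, -0.02, 0], 0],
    [[0.4, 0, 0], [0.07, -0.03, 0], 0],
    [[0.4, 0, 0], [0.07, -0.03, 0], 0]
  ]
}}

```text
clock: 11.57
tool_pos: [545.0, -21.3, 126.1]
ee_rot: [0.691, 0.154, 0.689, -0.158]
ft_force: [-2.8, -0.8, 8.3]
finger_gap: 0.096
```

```bash
python3 -c "
from h import *
to([544.5,-21.2,125.6],.238+np.pi)"
```

```text
t 11.57 p [545.  -21.3 126.1] F [-2.8 -0.8  8.3] M [-0.14  0.61 -0.03] gap 0.096
shift cm [ 0.05 -0.01 -0.05]
turn [-0.683  0.002  0.007] q7 0.446
```

Emit:
{"fn": "step_arm", "kwargs": {
  "plan": [
    [[0.1, 0, 0], [0.05, 0, 0], 0],
    [[0.2, 0, 0], [0.06, 0, 0], 0],
    [[0.3, 0, 0], [0.07, 0, 0], 0],
    [[0.4, 0, 0], [0.08, 0, 0], 0],
    [[0.4, 0, 0], [0.08, 0, 0], 0]
  ]
}}

```text
clock: 11.98
tool_pos: [544.9, -21.5, 126.1]
ee_rot: [0.646, 0.289, 0.643, -0.294]
ft_force: [-2.7, -1.0, 8.9]
finger_gap: 0.092
```

```bash
python3 -c "
from h import *
to([544.5,-21.2,125.6],.255+np.pi)"
```

```text
t 11.98 p [544.9 -21.5 126.1] F [-2.7 -1.   8.9] M [-0.22  0.79  0.03] gap 0.092
shift cm [ 0.05 -0.02 -0.05]
turn [-1.105  0.004  0.008] q7 0.091
```

Emit:
{"fn": "step_arm", "kwargs": {
  "plan": [
    [[0.1, 0, 0], [0.05, 0, 0], 0],
    [[0.2, 0, 0], [0.06, 0, 0], 0],
    [[0.3, 0, 0], [0.07, 0, 0], 0],
    [[0.4, 0, 0], [0.08, 0, 0], 0],
    [[0.4, 0, 0], [0.08, 0, 0], 0]
  ]
}}

```text
clock: 12.4
tool_pos: [544.8, -21.5, 126.0]
ee_rot: [0.575, 0.413, 0.57, -0.418]
ft_force: [-2.9, -0.7, 8.6]
finger_gap: 0.092
```

```bash
python3 -c "
from h import *
to([544.5,-21.2,125.6],.255+np.pi)"
```

```text
t 12.4 p [544.8 -21.5 126. ] F [-2.9 -0.7  8.6] M [-0.17  0.83  0.04] gap 0.092
shift cm [ 0.04 -0.01 -0.04]
turn [-1.51   0.006  0.009] q7 -0.261
```

Emit:
{"fn": "step_arm", "kwargs": {
  "plan": [
    [[0.03, 0, 0], [0.05, 0, 0], 0],
    [[0.05, 0, 0], [0.07, 0, 0], 0],
    [[0.05, 0, 0], [0.07, 0, 0], 0]
  ]
}}

```text
clock: 12.65
tool_pos: [544.7, -21.5, 126.0]
ee_rot: [0.564, 0.427, 0.559, -0.432]
ft_force: [-3.1, -2.0, 9.4]
finger_gap: 0.095
```

```bash
python3 -c "
from h import *
to([544.5,-21.2,125.6],.255+np.pi)"
```

```text
t 12.65 p [544.7 -21.5 126. ] F [-3.1 -2.   9.4] M [-0.25  0.8   0.  ] gap 0.095
shift cm [ 0.04 -0.01 -0.03]
turn [-1.561  0.007  0.009] q7 -0.306
```

At 1.56 rad with no torque. I'll ease up while still holding, so the cam seats.

Emit:
{"fn": "step_arm", "kwargs": {
  "plan": [
    [[0, 0, 0], [-0.1, 0, 0], 0],
    [[0, 0, 0], [-0.2, 0, 0], 0],
    [[0, 0, 0], [-0.25, 0, 0], 0]
  ]
}}

```text
clock: 12.9
tool_pos: [544.7, -21.4, 129.0]
ee_rot: [0.564, 0.427, 0.559, -0.432]
ft_force: [-2.0, -1.2, 7.1]
finger_gap: 0.099
```

Emit:
{"fn": "step_arm", "kwargs": {
  "plan": [
    [[0, 0, 0], [0, 0, 0], 0.3],
    [[0, 0, 0], [0, 0, 0], 0.6],
    [[0, 0, 0], [0, 0, 0], 1],
    [[0, 0, 0], [0, 0, 0], 1],
    [[0, 0, 0], [0, 0, 0], 1]
  ]
}}

```text
clock: 13.32
tool_pos: [544.5, -21.3, 128.7]
ee_rot: [0.564, 0.427, 0.559, -0.432]
ft_force: [0.3, 0.1, -0.6]
finger_gap: 0.803
```

Emit:
{"fn": "step_arm", "kwargs": {
  "plan": [
    [[0, 0, 0], [0, 0, 0], 1],
    [[0, 0, 0], [-2, 0, 0], 1],
    [[0, 0, 0], [-5, 0, 0], 1],
    [[0, 0, 0], [-9, 0, 0], 1],
    [[0, 0, 0], [-10, 0, 0], 1]
  ]
}}

```text
clock: 13.73
tool_pos: [547.0, -18.9, 233.7]
ee_rot: [0.566, 0.428, 0.558, -0.431]
ft_force: [1.7, 0.4, -0.0]
finger_gap: 1.001
```

Run:
```python
from h import *
to([544.5,-21.2,125.6],.255+np.pi)
w,s=cam('wrist'),cam('scene')
im=np.hstack([cv2.resize(w['frame'][100:300,180:380],(400,400)),cv2.resize(s['frame'][140:290,180:330],(400,400))])
cv2.imwrite('pics/f.png',im[:,:,::-1])
```

```text
t 13.73 p [547.  -18.9 233.7] F [ 1.7  0.4 -0. ] M [ 0.02 -0.07  0.05] gap 1.001
shift cm [10.81 -0.35  0.03]
turn [-1.56   0.013  0.006] q7 -0.195
```

View pics/f.png

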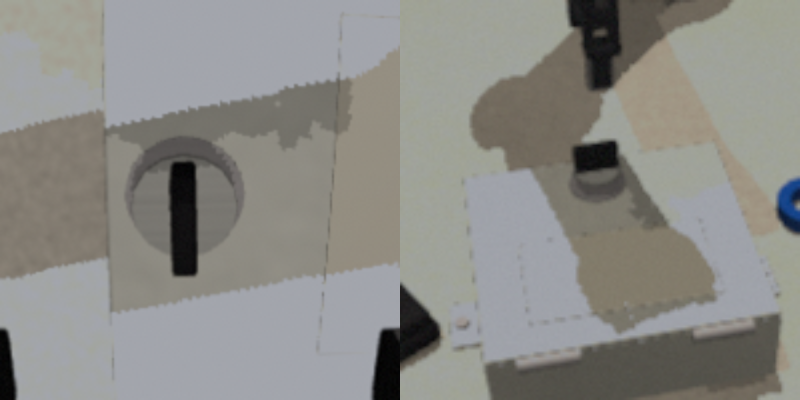

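Run:
```python
from h import *
s=cam('scene');g=s['frame'].max(2)
m=np.zeros_like(g);m[185:210,240:268]=g[185:210,240:268]<60
n,l,st,ce=cv2.connectedComponentsWithStats(m);print(st[1:],ce[1:])
for z in(100,111,126,137): print(z,proj(s,(543.5,-21.5,z)))
w=cam('wrist');g=w['frame'].max(2);m=np.zeros_like(g);m[170:250,255:290]=g[170:250,255:290]<60
ys,xs=np.where(m);v=cv2.fitLine(np.c_[xs,ys].astype(np.float32),2,0,.01,.01).ravel();c=v[2:]
a=[onz(w,*(c+k*v[:2]),120,True) for k in(-20,20)];d=a[1]-a[0];print('wing yaw',np.arctan2(d[1],d[0])%np.pi,'-> turn',(.255-np.arctan2(d[1],d[0]))%np.pi)
```

```text
[[245 193  17  12 158]] [[252.89873418 198.51265823]]
100 (np.float64(252.78458525170987), np.float64(201.69242379680438))
111 (np.float64(252.54420523515344), np.float64(198.2408414902937))
126 (np.float64(252.2100198553718), np.float64(193.44232137837662))
137 (np.float64(251.96013005315575), np.float64(189.85418941856415))
wing yaw 1.8480824741864488 -> turn 1.5485101794033445
```

The wing top is at about 126 mm, against 137 mm when up, so it is caught. It is turned about 1.55 rad. Handing in.

```bash
python3 -c "
from h import *
r.close_job()"
```

```text
the job is handed in; nothing more can be done
```

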